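Put the top plate back on the food press

ROBOT

A 6-joint arm with a two-finger parallel gripper is mounted at the origin on the work surface. World frame = base frame: x ahead of the robot, y to its left, z up, the work surface at z = 0. Lengths are in m, angles in rad, forces in N, time in s.
With the tool pointing down it reaches from about 0.35 to 0.85 m from the base axis. Payload 8.1 kg.
Tool frame: the origin (TCP) lies at the very end of the fingers, on their centre line; the grasp point (between the pads) lies robot.grip_point_offset behind it (robot.grip_point_offset is the distance from the TCP to the grasp point, in m); z points along the fingers, y is the line along which they close (so a half turn about z gives the same grasp; the last joint's range is limited). The gripper opens to 93 mm and grips with 3 to 60 N. Pads are 15 mm wide; open, the fingers measure 128 mm over their backs; the gripper's body (75 mm by 188 mm) begins 65 mm behind the grasp point.
Start: joints at [1.252, 0.13, 1.488, -0, 1.523, -0.085], TCP at [0.139, 0.584, 0.197] pointing down, gripper open.
Joint ranges: [-2.96, 2.96], [-0.89, 2.26], [0.02, 2.5], [-1.34, 4.48], [0, 2.73], [-2.66, 2.66]. Speed limits (rad/s): [2.39, 2.39, 2.79, 3.14, 3.14, 3.14].

INTERFACE

Orientations are given as a rotation vector (axis times angle).
In Python, from plant import robot, eyes gives the robot as it stands. The module is installed in compiled form; this text tells all that it offers.
- The arm moves only by the tool apply_moves, never from a script. Its argument "steps" is one flat list of numbers, 7 for each row, row after row: the shift along the tool's x, y, z in units of 30 mm (1.0 is 30 mm), then the turn, a rotation vector about the tool's x, y, z in units of 6 degrees (1.0 is 6 degrees), then the opening in per cent of the stroke, from 0 (shut) to 100 (fully open). In form: [dx, dy, dz, ax, ay, az, fingers, dx, dy, dz, ax, ay, az, fingers, ...]. A call has 1 to 12 rows; each row shifts and turns the commanded pose from where the row before left it, along the tool's axes as they then stand; what a row does not reach is not made up. A row lasts 1/12 s, in which the tool goes at most 41.7 mm and 7.16 degrees, less where a joint would pass 70% of its speed; a pose out of reach is approached as far as the arm can. A call is refused whole if a number of a shift passes 1 or a number of a turn 1, either way. A call with a gripper value outside its range is refused whole. The fingers move at their own pace and stop on an object; "grip_force" is the grip in N (left out, the last holds). Time passes only in rows, so rows that do not move let the fingers close. It gives the time, the measured TCP pose, the force, the opening and the grip force at its end, in the units of the state.
- robot.read_state(): the state, without advancing time (a new reading comes with each control period).
- eyes.read_camera(name): name is "scene" or "top" or "wrist"; returns the picture (384x512x3 uint8, red, green, blue); there is no depth.
- eyes.calibration(name): a dict with "K" (3x3 intrinsics, pixels), "R" (3x3) and "t" (3): a world point X has camera coordinates R X + t. Camera axes: x right, y down, z forward; pixel columns grow to the right and rows downward; lengths in m; the calibration is good to about 2 mm. The wrist camera is an equidistant fisheye: a pixel r from the principal point sees the ray r / f radians off the axis. A picture is of the moment at which its call begins: read the wrist's pose just before it. calibration takes no time and is no camera call; for the wrist camera it gives the pose at the moment of the call.
- robot.close_job(): hands the job in; it is judged then, once.
Trained networks look in the newest picture that a camera, given by its name, has taken for a name from the list of things; names that differ only in an ending like _2 or _b are one class to them, and where a whole thing is asked for, a point or a joint stands for the part that bears it (a point fixed in the world has none). Each returns a list of dicts, best first, with "conf" (0 to 1); they miss things now and then, are a little off and sometimes report something else, mostly with a low value. They report only what shows in the picture. A call takes as long as a camera call. They do not tell look-alikes from the thing itself.
- eyes.search_frame(camera, thing): "rect" ([left, top, width, height] in pixels, round what is visible of it).
- eyes.place_of(camera, thing): "xy" ([column, row] in pixels: a listed point, or the origin of a listed thing).
The state is a dict: "t": time; "q": joint angles; "dq": joint speeds; "joint_torque": joint torques, N m; "tool_pos": TCP position; "orientation": TCP orientation; "force": force on the tool from outside, world axes, zero at the start; "wrist_torque": the same for the moment, N m; "opening": finger opening in m; "gripper_force": force on a finger pad.
Only numpy, scipy, OpenCV 4.12 (cv2) and the standard library are available. Lean on these libraries where they do the work, as an engineer would, in place of code of your own. Each camera call takes 0.05 s, during which the arm holds its last target. There are 200 camera calls.

TASK

Put the washed food press back together: pick up the wooden plate whose two holes match the press's two dark steel posts (the longer of the two plates), and lower it gently over the posts, without dropping it, until it lies flush on the steel base. Let go of it, and leave the shorter plate where it lies.

Things in the scene. Friction and masses are not known exactly. Their poses are not given: they have to be found in the camera images.
- press_base: Fixed base of the food press: flat steel slab, 230 (x) by 130 (y) mm, on short feet, its flat top 26 mm above the worktop. Two upright dark steel posts, 12 mm thick with tapered tips, stand at x = -75 and +75 mm (y = 0), rising 40 mm above the flat top. Origin: centre of the underside, at worktop height; x along the long side through both posts, z up.
- press_plate: The press's plate, the longer of two loose beech plates: 200 (x) by 110 (y) by 12 mm, about 0.26 kg, lying grip up on the worktop. Two 36 mm through holes at x = -75 and +75 mm (y = 0). Central grip block 50 (x) by 20 (y) mm, top 48 mm above the underside. Origin: centre of the underside; x along the long side through both holes, z up. Fits either way round.
- small_plate: The shorter beech plate, from another press, lying loose on the worktop: 150 (x) by 110 (y) by 12 mm, two 36 mm holes at x = -48 and +48 mm, too close together for the posts; same grip block. Origin: centre of the underside, x along the long side, z up. To be left alone.
Not all that is in view belongs to the job. What is shaped like the press_plate but green or purple is not meant.

How it is judged:
At the end, for the whole second after the job is handed in: The longer plate rests, released, flush on the base with both posts through its holes: underside within 5 mm of the base's top, tilt under 0.06 rad, centre within 18 mm and long axis within 0.25 rad of the base's (either way round). The shorter plate is within 30 mm of its start (horizontal distance between press_plate and press_base below 0.018 m and angle between the x axis of press_plate and the x axis of press_base, either way round below 0.25 rad and z of press_plate in the frame of press_base between 0.021 and 0.031 m and angle between press_plate's own z axis and vertical below 0.06 rad and linear speed of press_plate below 0.02 m/s and distance of small_plate from where it was at the start of the episode below 0.03 m); the robot touches nothing.
It fails at once if the plate is dropped onto the press: it moves faster than 0.5 m/s while within 60 mm (sideways) of its place and less than 50 mm above the base's flat top (horizontal distance between press_plate and press_base below 0.06 m and z of press_plate in the frame of press_base below 0.076 m and linear speed of press_plate above 0.5 m/s).
It fails at once if the shorter plate is moved by more than 30 mm (distance of small_plate from where it was at the start of the episode above 0.03 m).
It also fails if it takes over 40 s, if anything falls off the work surface, if the arm or the gripper's body presses on something with over 40 N, if the wrist force passes 120 N, or if a joint passes its speed limit or range.

## Working session

There is one attempt and no reset: what is moved stays moved. The work goes in short steps, Python scripts to look and compute and a tool call to move; the robot and the scene stay as the last step left them, time stands still between calls to the robot, and variables do not carry over. Pictures are saved under pics/ and viewed, at most 10 in all, crops included, and the job is handed in when it is done.

Besides the shell and the picture viewer there is one more tool, called by a JSON object that holds its "op" and its "data". apply_moves: Moves the arm, as the interface text tells. Its arguments: {"type":"object","properties":{"steps":{"type":"array"},"grip_force":{"type":"number"}},"required":["steps"]}

```bash
mkdir -p pics
python3 - <<'E'
from plant import robot, eyes
import cv2,numpy as np
s=robot.read_state();print(s['t'],s['tool_pos'],s['orientation'],s['opening'],robot.grip_point_offset)
for c in ['top','scene']:
    im=eyes.read_camera(c);cv2.imwrite(f'pics/{c}0.png',im[:,:,::-1])
    for n in ['press_base','press_plate','small_plate']:
        print(c,n,[(np.round(d['rect']),round(d['conf'],2)) for d in eyes.search_frame(c,n)[:4]],[(np.round(d['xy'],1),round(d['conf'],2)) for d in eyes.place_of(c,n)[:4]])
    print(eyes.calibration(c))
E
```

```text
0.0 [0.13878843 0.5830957  0.19569755] [-3.66363767e-01 -3.11976061e+00  2.84890482e-03] 0.09298613256275312 0.0188
top press_base [(array([364., 139.,  47.,  70.]), 0.78)] [(array([381.8, 173. ]), 0.87)]
top press_plate [(array([101., 168.,  68.,  61.]), 0.75), (array([185., 210.,  58.,  69.]), 0.73), (array([359., 234.,  61.,  44.]), 0.61), (array([276., 142.,  41.,  64.]), 0.56)] [(array([296.4, 172.4]), 0.76), (array([135.7, 198.3]), 0.68), (array([387.7, 252.8]), 0.61), (array([212.9, 243.1]), 0.6)]
top small_plate [(array([193., 155.,  43.,  47.]), 0.66)] [(array([213.4, 179.9]), 0.93)]
{'K': array([[456.27823415,   0.        , 261.01818448],
       [  0.        , 456.27823415, 196.93688182],
       [  0.        ,   0.        ,   1.        ]]), 'R': array([[ 0.00256123, -0.99995787, -0.00881477],
       [-0.99084258, -0.0013477 , -0.13501542],
       [ 0.13499785,  0.00907986, -0.99080429]]), 't': array([0.13333548, 0.41014483, 1.52837854])}
scene press_base [(array([174., 292., 101.,  92.]), 0.76)] [(array([224.1, 337.8]), 0.69)]
scene press_plate [(array([239., 213.,  76.,  49.]), 0.94), (array([101., 254.,  66.,  80.]), 0.74)] [(array([318.1, 107.8]), 0.86), (array([137. , 290.4]), 0.82), (array([273.2, 237.2]), 0.7), (array([242.7, 144.5]), 0.63)]
scene small_plate [(array([277., 140.,  59.,  47.]), 0.69)] [(array([305. , 163.4]), 0.55)]
{'K': array([[424.1276451 ,   0.        , 259.44819426],
       [  0.        , 424.1276451 , 193.52568076],
       [  0.        ,   0.        ,   1.        ]]), 'R': array([[ 0.8913119 ,  0.45317042, -0.01413029],
       [ 0.37292592, -0.75049652, -0.54560172],
       [-0.25785529,  0.48103175, -0.83792547]]), 't': array([-0.39955128, -0.0375391 ,  1.37276719])}
```

View pics/top0.png

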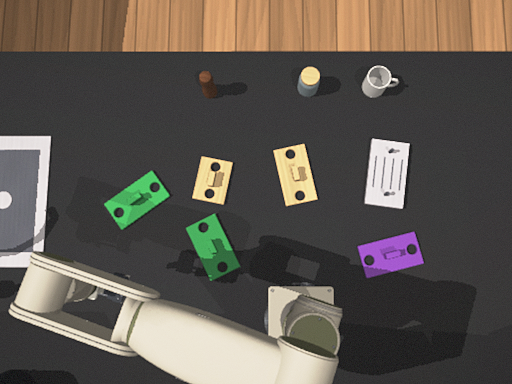

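View pics/scene0.png

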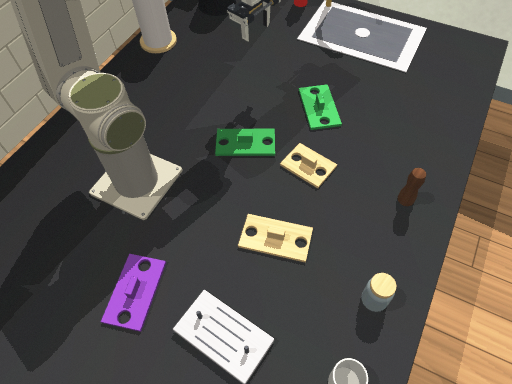

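The top view shows the longer plate at about (296,174) with holes at (291,154) and (304,196). The shorter plate is at (213,180) and the base at (388,173), with its posts at about (392,150) and (388,193). Next I'll turn the outlines into metric positions.

```bash
cat > h.py <<'E'
import numpy as np,cv2
def unproj(c,px,z):
    px=np.asarray(px,float).reshape(-1,2)
    d=np.c_[px,np.ones(len(px))]@np.linalg.inv(c['K']).T@c['R']
    o=-c['R'].T@c['t']
    return (o+d*((z-o[2])/d[:,2])[:,None])[:,:2]
def proj(c,X):
    p=(np.asarray(X)@c['R'].T+c['t'])@c['K'].T
    return p[:,:2]/p[:,2:]
E
python3 - <<'E'
from h import *
from plant import eyes
for cam,wp,wb in [('top',(260,130,70,90),(350,125,75,95)),('scene',(225,205,100,65),(160,280,125,103))]:
    im=cv2.imread(f'pics/{cam}0.png');c=eyes.calibration(cam);hsv=cv2.cvtColor(im,cv2.COLOR_BGR2HSV)
    for nm,w,m,z in [('plate',wp,cv2.inRange(hsv,(12,60,90),(35,255,255)),.012),('base',wb,cv2.inRange(hsv,(0,0,130),(180,50,255)),.026)]:
        k=np.zeros_like(m);x,y,a,b=w;k[y:y+b,x:x+a]=m[y:y+b,x:x+a]
        cs,h=cv2.findContours(k,cv2.RETR_CCOMP,cv2.CHAIN_APPROX_NONE)
        i=max(range(len(cs)),key=lambda i:cv2.contourArea(cs[i]))
        P=unproj(c,cs[i],z)
        (cx,cy),(s1,s2),an=cv2.minAreaRect((P*1000).astype(np.float32))
        box=cv2.boxPoints(((cx,cy),(s1,s2),an));e=max([box[1]-box[0],box[2]-box[1]],key=np.linalg.norm)
        print(cam,nm,'c',round(cx,1),round(cy,1),'size',round(s1,1),round(s2,1),'axis deg',np.degrees(np.arctan2(e[1],e[0])).round(1))
        for j in range(len(cs)):
            if h[0][j][3]==i and cv2.contourArea(cs[j])>8:
                M=cv2.moments(cs[j]);p=(M['m10']/M['m00'],M['m01']/M['m00']);print('  hole',np.round(p,1),M['m00'],(1000*unproj(c,p,z)).round(1), np.round(1000*unproj(c,p,.0),1))
E
```

```text
top plate c 492.1 17.3 size 205.0 115.1 axis deg 12.7
  hole [299.6 195.2] 79.0 [[418.4   1.3]] [[4.201e+02 4.000e-01]]
  hole [290.  153.7] 72.5 [[564.5  33.6]] [[567.3  32.9]]
top base c 494.4 -297.3 size 132.1 231.7 axis deg -8.0
  hole [386.3 193.6] 23.5 [[ 422.2 -293.4]] [[ 426.  -300.4]]
  hole [391.1 150.6] 21.5 [[ 572.4 -315. ]] [[ 578.7 -322.3]]
scene plate c 491.8 17.3 size 202.8 117.0 axis deg 12.6
  hole [300.4 242.3] 92.0 [[565.2  33.1]] [[563.4  38.9]]
  hole [250.8 231.5] 87.0 [[4.197e+02 3.000e-01]] [[416.4   5.8]]
scene base c 495.1 -297.8 size 130.1 229.5 axis deg -8.0
  hole [246.3 349.6] 35.5 [[ 567.2 -305.6]] [[ 563.5 -300.8]]
  hole [199.  314.9] 40.0 [[ 416.2 -284.2]] [[ 408.9 -278.9]]
```

Both cameras agree to about 1 mm, and the sizes match:

| Item | Centre (mm) | Long axis |
|---|---|---|
| Longer plate | (492, 17.3) | 12.6° |
| Base | (494.8, -297.5) | -8.0° |

I'll turn the tool and move over the plate.

{"op": "apply_moves", "data": {"steps": [0,0,0,0,0,-0.87,100,0,0,0,0,0,-0.87,100,0,0,0,0,0,-0.87,100,0,0,0,0,0,-0.87,100,0,0,0,0,0,-0.87,100,-0.33,-0.95,0,0,0,0,100,-0.33,-0.95,0,0,0,0,100,-0.33,-0.95,0,0,0,0,100,-0.33,-0.95,0,0,0,0,100,-0.33,-0.95,0,0,0,0,100,-0.33,-0.95,0,0,0,0,100,-0.33,-0.95,0,0,0,0,100]}}

```text
t: 1.7
tool_pos: [0.251, 0.4031, 0.1969]
orientation: [-0.348, 3.122, 0.0]
force: [0.3, -0.1, 0.4]
opening: 0.093
gripper_force: 0.0
```

{"op": "apply_moves", "data": {"steps": [-0.33,-0.95,0,0,0,0,100,-0.33,-0.95,0,0,0,0,100,-0.33,-0.95,0,0,0,0,100,-0.33,-0.95,0,0,0,0,100,-0.33,-0.95,0,0,0,0,100,-0.33,-0.95,0,0,0,0,100,-0.33,-0.95,0,0,0,0,100,-0.33,-0.95,0,0,0,0,100,-0.33,-0.95,0,0,0,0,100,-0.33,-0.95,0,0,0,0,100,-0.33,-0.95,0,0,0,0,100,-0.33,-0.95,0,0,0,0,100]}}

```text
t: 2.7
tool_pos: [0.4423, 0.0954, 0.197]
orientation: [-0.347, 3.121, 0.0]
force: [-0.1, 0.7, -0.7]
opening: 0.0929
gripper_force: 0.0
```

```bash
cat >> h.py <<'E'
from scipy.spatial.transform import Rotation as Ro
def togo(s,xyz,yaw):
    """tool-frame shift (units) after turning first; turn units in the tool frame, for tool-down with tool x at yaw deg"""
    R=Ro.from_rotvec(s['orientation'])
    y=np.radians(yaw);T=Ro.from_matrix(np.array([[np.cos(y),np.sin(y),0],[np.sin(y),-np.cos(y),0],[0,0,-1]]))
    print('t',s['t'],'pos',np.round(s['tool_pos'],4),'turn',np.round(np.degrees((R.inv()*T).as_rotvec())/6,2),'shift',np.round(T.inv().apply(np.array(xyz)-s['tool_pos'])/.03,2),'F',np.round(s['force'],1),'open',round(s['opening'],4),'q',np.round(s['q'],2))
E
python3 - <<'E'
from h import *
from plant import robot
togo(robot.read_state(),[.492,.0173,.17],192.6)
E
```

```text
t 2.7 pos [0.4423 0.0954 0.197 ] turn [-0.    0.01  0.02] shift [-1.05 -2.9   0.9 ] F [-0.1  0.7 -0.7] open 0.0929 q [ 0.1  -0.28  1.88  0.    1.54 -1.69]
```

{"op": "apply_moves", "data": {"steps": [-0.35,-0.97,0.3,0,0,0,100,-0.35,-0.97,0.3,0,0,0,100,-0.35,-0.96,0.3,0,0,0,100,0,0,0,0,0,0,100,0,0,0,0,0,0,100]}}

```text
t: 3.12
tool_pos: [0.4913, 0.0177, 0.1689]
orientation: [0.343, -3.121, -0.001]
force: [-0.5, 0.5, 1.9]
opening: 0.093
gripper_force: 0.0
```

Run:
```python
from h import *
from plant import robot,eyes
s=robot.read_state();togo(s,[.492,.0173,.038],192.6)
c=eyes.calibration('wrist');im=eyes.read_camera('wrist')[:,:,::-1].copy();print(c)
cv2.imwrite('pics/w_raw.png',im)
def fp(X):
    p=np.asarray(X)@c['R'].T+c['t'];r=np.hypot(p[:,0],p[:,1]);th=np.arctan2(r,p[:,2])
    return (p[:,:2]/r[:,None])*th[:,None]*c['K'][0,0]+c['K'][:2,2]
a=np.radians(12.6);u=np.array([np.cos(a),np.sin(a)]);v=np.array([-u[1],u[0]]);C=np.array([.492,.0173])
for L,W,z in [(.1,.055,.012),(.025,.01,.048)]:
    P=[np.r_[C+i*L*u+j*W*v,z] for i,j in [(1,1),(1,-1),(-1,-1),(-1,1)]]
    cv2.polylines(im,[np.int32(fp(P).round())],True,(0,0,255),1)
cv2.imwrite('pics/w1.png',im)
```

```text
t 3.1167 pos [0.4913 0.0177 0.1689] turn [ 0.01 -0.02 -0.01] shift [-0.02 -0.02  4.36] F [-0.5  0.5  1.9] open 0.093 q [-0.07 -0.15  1.82  0.    1.48 -1.86]
{'K': array([[297.31863964,   0.        , 256.61496842],
       [  0.        , 297.31863964, 191.83654285],
       [  0.        ,   0.        ,   1.        ]]), 'R': array([[-2.18205242e-01,  9.75902672e-01,  6.68070509e-04],
       [ 9.43133164e-01,  2.10702194e-01,  2.57107801e-01],
       [ 2.50771426e-01,  5.67323494e-02, -9.66382498e-01]]), 't': array([ 0.08978715, -0.48858257,  0.23912   ])}
```

View pics/w1.png

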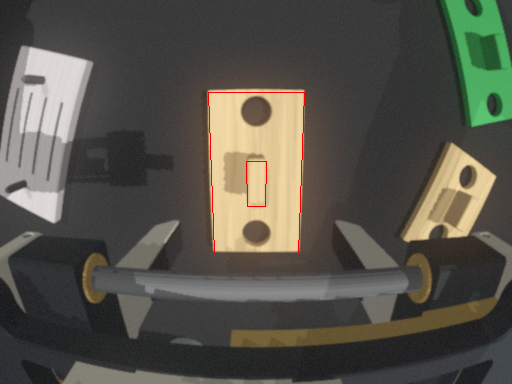

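The wrist picture shows the projected model outline on the plate (208–304, 90–252), with the block at (256,183). The estimate is confirmed, so I'll descend and grip.

{"op": "apply_moves", "data": {"steps": [0,0,0.9,0,0,0,100,0,0,0.9,0,0,0,100,0,0,0.9,0,0,0,100,0,0,0.8,0,0,0,100,0,0,0.8,0,0,0,100,0,0,0.6,0,0,0,100,0,0,0,0,0,0,100,0,0,0,0,0,0,60,0,0,0,0,0,0,30,0,0,0,0,0,0,0,0,0,0,0,0,0,0,0,0,0,0,0,0,0], "grip_force": 30}}

```text
t: 4.17
tool_pos: [0.4925, 0.0189, 0.0241]
orientation: [-0.347, 3.12, -0.001]
force: [-0.1, 0.9, 1.0]
opening: 0.0642
gripper_force: 0.0
```

{"op": "apply_moves", "data": {"steps": [0,0,0,0,0,0,0,0,0,0,0,0,0,0,0,0,0,0,0,0,0,0,0,0,0,0,0,0]}}

```text
t: 4.5
tool_pos: [0.4914, 0.0188, 0.0228]
orientation: [-0.347, 3.122, -0.0]
force: [-0.5, 0.3, -0.1]
opening: 0.0375
gripper_force: 0.0
```

{"op": "apply_moves", "data": {"steps": [0,0,0,0,0,0,0,0,0,0,0,0,0,0,0,0,0,0,0,0,0,0,0,0,0,0,0,0,0,0,0,0,0,0,0]}}

```text
t: 4.92
tool_pos: [0.4914, 0.0188, 0.0227]
orientation: [0.347, -3.122, 0.0]
force: [-0.8, -1.1, -1.5]
opening: 0.0191
gripper_force: 30.0
```

{"op": "apply_moves", "data": {"steps": [0,0,-0.4,0,0,0,0,0,0,-0.6,0,0,0,0,0,0,-0.7,0,0,0,0,0,0,-0.7,0,0,0,0,0,0,-0.8,0,0,0,0,0,0,-0.8,0,0,0,0,0,0,-0.5,0,0,0,0,0,0,0,0,0,0,0,0,0,0,0,0,0,0]}}

```text
t: 5.67
tool_pos: [0.492, 0.0189, 0.1587]
orientation: [-0.348, 3.12, -0.0]
force: [-0.6, -1.0, -3.5]
opening: 0.0193
gripper_force: 30.0
```

Run:
```python
from h import *
from plant import robot,eyes
s=robot.read_state();togo(s,[.4948,-.2975,.157],172)
```

```text
t 5.6667 pos [0.492  0.0189 0.1587] turn [-0.    0.02  3.45] shift [ -1.56 -10.43   0.06] F [-0.6 -1.  -3.5] open 0.0193 q [-0.07 -0.15  1.83  0.    1.45 -1.86]
```

The plate is gripped and lifted (opening 19 mm, load about 3 N). Next I'll turn it and carry it over the base.

{"op": "apply_moves", "data": {"steps": [0,0,0,0,0,0.5,0,0,0,0,0,0,0.8,0,0,0,0,0,0,0.8,0,0,0,0,0,0,0.8,0,0,0,0,0,0,0.55,0,0,-0.3,0,0,0,0,0,-0.1,-0.6,0,0,0,0,0,-0.15,-0.9,0,0,0,0,0,-0.15,-0.9,0,0,0,0,0,-0.15,-0.9,0,0,0,0,0,-0.15,-0.9,0,0,0,0,0,-0.15,-0.9,0,0,0,0,0]}}

```text
t: 6.67
tool_pos: [0.4928, -0.1466, 0.1562]
orientation: [-0.215, -3.132, -0.001]
force: [1.1, -0.3, -2.6]
opening: 0.0193
gripper_force: 30.0
```

{"op": "apply_moves", "data": {"steps": [-0.15,-0.9,0,0,0,0,0,-0.15,-0.9,0,0,0,0,0,-0.15,-0.9,0,0,0,0,0,-0.15,-0.9,0,0,0,0,0,-0.15,-0.7,0,0,0,0,0,-0.11,-0.5,0,0,0,0,0,0,-0.23,0,0,0,0,0,0,0,0,0,0,0,0,0,0,0,0,0,0,0,0,0,0,0,0,0,0,0]}}

```text
invalid input
```

Run:
```python
from h import *
from plant import robot,eyes
s=robot.read_state();togo(s,[.4948,-.2975,.157],172)
zt=s['tool_pos'][2]-.0227+.012;print('plate top z',zt)
R=Ro.from_rotvec(s['orientation']).as_matrix();x=-R[:2,0];y=np.array([-x[1],x[0]]);C=s['tool_pos'][:2]
vis=[]
for cam in ['top','scene']:
    im=eyes.read_camera(cam)[:,:,::-1].copy();c=eyes.calibration(cam)
    raw=im.copy();cv2.imwrite(f'pics/{cam}1_raw.png',raw)
    hsv=cv2.cvtColor(raw,cv2.COLOR_BGR2HSV)
    P=[np.r_[C+i*.1*x+j*.055*y,zt] for i,j in [(1,1),(1,-1),(-1,-1),(-1,1)]]
    q=proj(c,P)
    H=[np.r_[C+i*.075*x,zt] for i in (-1,1)]
    cv2.polylines(im,[np.int32(q.round())],True,(0,0,255),1)
    for h in proj(c,H): cv2.circle(im,tuple(int(v) for v in h.round()),1,(255,0,0),-1)
    m=q.mean(0).astype(int);x0,y0=max(m[0]-90,0),max(m[1]-90,0)
    vis.append(cv2.resize(cv2.copyMakeBorder(im[y0:y0+180,x0:x0+180],0,180-im[y0:y0+180].shape[0],0,180-im[:,x0:x0+180].shape[1],0),(400,400),interpolation=cv2.INTER_NEAREST))
cv2.imwrite('pics/v1.png',np.hstack(vis))
```

```text
t 6.6667 pos [ 0.4928 -0.1466  0.1562] turn [ 0.   -0.02  0.02] shift [-0.77 -4.97 -0.03] F [ 1.1 -0.3 -2.6] open 0.0193 q [-0.39 -0.08  1.77 -0.    1.45 -1.82]
plate top z 0.14552490953532818
```

View pics/v1.png

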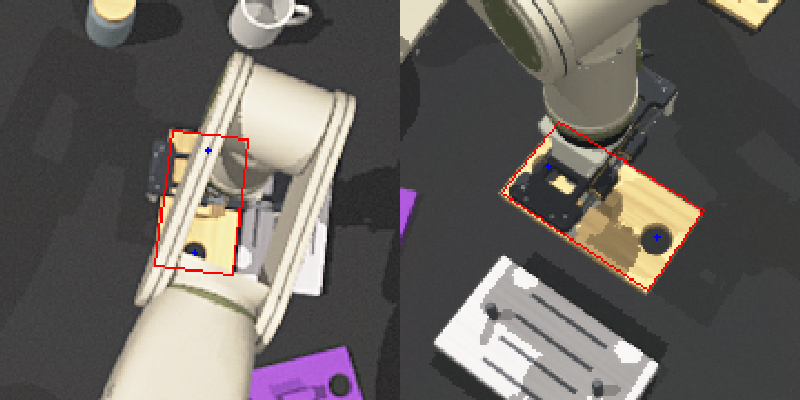

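The second call was refused because its number count was wrong. The picture shows the plate in hand matching the model: the outline and the hole at (655,237) agree. I'll carry on with the rest of the shift.

{"op": "apply_moves", "data": {"steps": [-0.12,-0.8,0,0,0,0,0,-0.12,-0.8,0,0,0,0,0,-0.12,-0.8,0,0,0,0,0,-0.12,-0.8,0,0,0,0,0,-0.12,-0.8,0,0,0,0,0,-0.12,-0.6,0,0,0,0,0,0,-0.4,0,0,0,0,0,0,0,0,0,0,0,0,0,0,0,0,0,0,0]}}

```text
t: 7.52
tool_pos: [0.4939, -0.2963, 0.1567]
orientation: [-0.219, -3.132, -0.002]
force: [-0.2, -0.6, -2.7]
opening: 0.0194
gripper_force: 30.0
```

Run:
```python
from h import *
from plant import robot,eyes
s=robot.read_state();togo(s,[.4948,-.2975,.049],172)
```

```text
t 7.5167 pos [ 0.4939 -0.2963  0.1567] turn [ 0.01 -0.02 -0.  ] shift [-0.03 -0.04  3.59] F [-0.2 -0.6 -2.7] open 0.0194 q [-0.63  0.09  1.61  0.    1.45 -2.06]
```

The position is within about 2 mm and the clearance is ±12 mm. I'll lower the plate gently.

{"op": "apply_moves", "data": {"steps": [-0.03,-0.04,0.3,0,0,0,0,0,0,0.4,0,0,0,0,0,0,0.4,0,0,0,0,0,0,0.4,0,0,0,0,0,0,0.4,0,0,0,0,0,0,0.3,0,0,0,0,0,0,0.3,0,0,0,0,0,0,0.2,0,0,0,0,0,0,0.2,0,0,0,0,0,0,0.2,0,0,0,0,0,0,0.1,0,0,0,0,0,0,0.1,0,0,0,0]}}

```text
t: 8.52
tool_pos: [0.4955, -0.2981, 0.0586]
orientation: [0.219, 3.134, -0.0]
force: [-0.2, -0.4, -2.6]
opening: 0.019
gripper_force: 30.0
```

Run:
```python
from h import *
from plant import robot,eyes
s=robot.read_state();togo(s,[.4948,-.2975,.049],172)
im=eyes.read_camera('scene')[:,:,::-1][250:384,140:310]
w=eyes.read_camera('wrist')[:,:,::-1]
cv2.imwrite('pics/v2.png',np.hstack([cv2.resize(im,(380,300)),cv2.resize(w,(400,300))]))
```

```text
t 8.5167 pos [ 0.4955 -0.2981  0.0586] turn [-0.  0.  0.] shift [0.03 0.02 0.32] F [-0.2 -0.4 -2.6] open 0.019 q [-0.63  0.18  1.69  0.    1.27 -2.06]
```

View pics/v2.png

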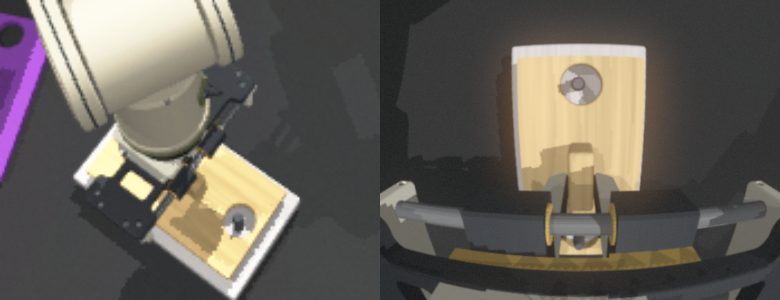

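The wrist view (right) shows the post inside the hole at (578,84), and the scene view shows the other post inside its hole at (238,222). The last step down goes in small moves until the force shows contact.

{"op": "apply_moves", "data": {"steps": [0,0,0.08,0,0,0,0,0,0,0.08,0,0,0,0,0,0,0.08,0,0,0,0,0,0,0.05,0,0,0,0,0,0,0,0,0,0,0,0,0,0,0,0,0,0]}}

```text
t: 9.12
tool_pos: [0.4953, -0.2979, 0.0499]
orientation: [-0.219, -3.134, -0.0]
force: [0.3, -0.7, -2.9]
opening: 0.0192
gripper_force: 30.0
```

{"op": "apply_moves", "data": {"steps": [0,0,0.03,0,0,0,0,0,0,0,0,0,0,0,0,0,0,0,0,0,0]}}

```text
t: 9.37
tool_pos: [0.4954, -0.298, 0.0492]
orientation: [0.219, 3.134, -0.0]
force: [-0.1, -0.3, -3.2]
opening: 0.0191
gripper_force: 30.0
```

{"op": "apply_moves", "data": {"steps": [0,0,0.03,0,0,0,0,0,0,0,0,0,0,0,0,0,0,0,0,0,0]}}

```text
t: 9.62
tool_pos: [0.4956, -0.2981, 0.0487]
orientation: [0.219, 3.134, -0.0]
force: [-1.1, 1.2, 1.6]
opening: 0.0188
gripper_force: 30.0
```

{"op": "apply_moves", "data": {"steps": [0,0,0.03,0,0,0,0,0,0,0,0,0,0,0,0,0,0,0,0,0,0]}}

```text
t: 9.87
tool_pos: [0.4957, -0.2981, 0.0487]
orientation: [0.219, 3.133, -0.001]
force: [-4.6, 2.5, 8.8]
opening: 0.0194
gripper_force: 30.0
```

Contact came at z = 0.0487, exactly as predicted. I'll release, opening slowly so the plate isn't dragged, then retreat upward.

{"op": "apply_moves", "data": {"steps": [0,0,-0.03,0,0,0,0,0,0,0,0,0,0,0,0,0,0,0,0,0,30,0,0,0,0,0,0,45,0,0,0,0,0,0,60,0,0,0,0,0,0,60,0,0,0,0,0,0,60,0,0,0,0,0,0,60,0,0,0,0,0,0,60]}}

```text
t: 10.62
tool_pos: [0.4954, -0.298, 0.0482]
orientation: [-0.219, -3.134, -0.0]
force: [0.9, 0.4, -0.1]
opening: 0.0549
gripper_force: 0.0
```

{"op": "apply_moves", "data": {"steps": [0,0,-0.3,0,0,0,60,0,0,-0.5,0,0,0,60,0,0,-0.7,0,0,0,60,0,0,-0.8,0,0,0,60,0,0,-0.8,0,0,0,60,0,0,-0.8,0,0,0,60,0,0,0,0,0,0,60,0,0,0,0,0,0,60]}}

```text
t: 11.28
tool_pos: [0.4967, -0.2989, 0.168]
orientation: [0.219, 3.13, -0.004]
force: [-0.3, -0.1, -0.4]
opening: 0.0563
gripper_force: 0.0
```

Run:
```python
from h import *
from plant import robot,eyes
s=robot.read_state();togo(s,[.4948,-.2975,.049],172)
im=eyes.read_camera('scene')[:,:,::-1][250:384,140:310]
w=eyes.read_camera('wrist')[:,:,::-1]
cv2.imwrite('pics/v3.png',np.hstack([cv2.resize(im,(380,300)),cv2.resize(w,(400,300))]))
```

```text
t 11.2833 pos [ 0.4967 -0.2989  0.168 ] turn [-0.02  0.04  0.  ] shift [0.07 0.04 3.97] F [-0.3 -0.1 -0.4] open 0.0563 q [-0.63  0.09  1.59  0.    1.46 -2.06]
```

View pics/v3.png

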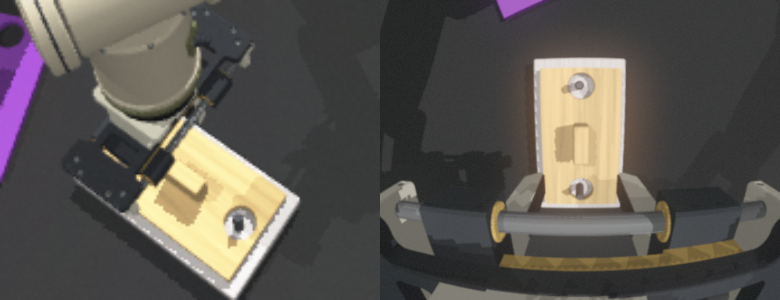

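The wrist view shows the plate flat on the base, both posts centred in their holes at (579,86) and (579,188), and the gripper clear. I'll hand the job in.

```bash
python3 -c "
from plant import robot
print(robot.close_job())"
```

```text
the job is handed in; nothing more can be done
None
```

The longer plate was lowered gently over both posts and released flush on the base, the shorter plate was never touched, and the job was handed in at about 11 s; the hand-in gave no verdict.

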